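# Unlock the microscope's specimen slide and push the fossil under the lens

### The arm

A 6-joint arm with a two-finger parallel gripper is mounted at the origin on the work surface. World frame = base frame: x ahead of the robot, y to its left, z up, the work surface at z = 0. Lengths are in m, angles in degrees, forces in N, time in s.
With the tool pointing down it reaches from about 0.3 to 0.75 m from the base axis. Payload 8.5 kg.
Tool frame: the origin (TCP) lies at the very end of the fingers, on their centre line; the grasp point (between the pads) lies 19 mm behind it; z points along the fingers, y is the line along which they close (so a half turn about z gives the same grasp; the last joint's range is limited). The gripper opens to 85 mm and grips with 20 to 120 N. Pads are 22 mm wide; open, the fingers measure 114 mm over their backs; the gripper's body (76 mm by 85 mm) begins 54 mm behind the grasp point. The pads swing forward as they close: fully open they stand 13 mm farther back than shut.
Start: joints at [62.321, 21.807, 74.336, -0, 83.858, -12.336], TCP at [0.146, 0.53, 0.231] pointing down, gripper open.
Joint ranges: [-178.18, 178.18], [-50.72, 133.34], [12.68, 142.11], [-81.47, 261.47], [9.98, 163.14], [-165.26, 165.26]. Speed limits (degrees/s): [136.94, 136.94, 180, 180, 180, 180].

### API

Orientations are given as a 3x3 rotation matrix whose columns are the frame's x, y, z axes.
In Python, from rig import env gives the robot as it stands.
- The arm moves only by the tool move_arm, never from a script. Its argument "plan" is a list of rows, each a list of 7 numbers: the turn, a rotation vector about the tool's x, y, z in degrees, then the shift along the tool's x, y, z in cm, then the gripper command: -1 is shut, 1 is fully open, values between are in proportion. In form: [[ax, ay, az, tx, ty, tz, jaw], ...]. A call has 1 to 5 rows; each row is the pose to reach, as a shift and turn from the pose commanded when the call began, along the tool's axes at that moment; what a row does not reach only later rows make up. A row lasts 1/10 s, in which the tool goes at most 50 mm and 8.59 degrees, less where a joint would pass 70% of its speed; a pose out of reach is approached as far as the arm can. A call with a gripper value outside its range is refused whole. The fingers move at their own pace and stop on an object; "squeeze" is the grip in N (left out, the last holds). Time passes only in rows, so rows that repeat a pose let the fingers close. It gives the time, the measured TCP pose, the force, the opening and the grip force at its end, in the units of the state.
- env.observe(): the state, without advancing time (a new reading comes with each control period).
- env.get_image(name): name is "scene" or "top" or "wrist"; returns a dict with "color" (480x640x3 uint8, red, green, blue), "fov_y" (degrees; the focal length in pixels is half the picture's height over the tangent of half this angle, whatever the lens; pixels are square), "cx", "cy" (the principal point, pixels), "R" (3x3) and "t" (3): a world point X has camera coordinates R X + t. Camera axes: x right, y down, z forward; pixel columns grow to the right and rows downward; lengths in m; the calibration is good to about 2 mm. A picture is of the moment at which its call begins. There is no depth.
- env.close_job(): hands the job in; it is judged then, once.
Trained networks look in a picture, given as the dict that the camera call returned (one of the last four; its "shot" number tells which), for a name from the list of things; names that differ only in an ending like _2 or _b are one class to them, and where a whole thing is asked for, a point or a joint stands for the part that bears it (a point fixed in the world has none). Each returns a list of dicts, best first, with "conf" (0 to 1); they miss things now and then, are a little off and sometimes report something else, mostly with a low value. They report only what shows in the picture. A call takes as long as a camera call.
- env.outline_of(target, picture): "mask" (480x640 bool, what is visible of it) and "bbox" ([centre column, centre row, width, height] in pixels, round what is visible of it).
- env.tip_of(target, picture): "pixel" ([column, row] in pixels: a listed point, or the origin of a listed thing).
The state is a dict: "time_s": time; "q": joint angles; "qvel": joint speeds; "joint_efforts": joint torques, N m; "position": TCP position; "tool_rot": TCP orientation; "ft_force": force on the tool from outside, world axes, zero at the start; "wrist_torque": the same for the moment, N m; "grip_width": finger opening in m; "gripper_force": force on a finger pad.
Only numpy, scipy, OpenCV 4.12 (cv2) and the standard library are available. Lean on these libraries where they do the work, as an engineer would, in place of code of your own. Each camera call takes 0.05 s, during which the arm holds its last target. There are 200 camera calls.

### The job

The specimen slide of the microscope is locked. With a fingertip against its knurled rim, roll the big locking ring two full turns anticlockwise (seen from above), no more and no less; then push the freed slide gently by its upright end plate, all the way to its stop, so that the fossil comes under the lens. Pick nothing up, do not touch the fossil, and leave the card tray, the jar and the brush where they are.

Things in the scene. Friction and masses are not known exactly. Their poses are not given: they have to be found in the camera images.
- stand: fixed white microscope stand: flat casting 225 x 540 x 25 mm, origin on the table below it, casting spanning x -107 to +118, y +-270 mm. Microscope pillar and head on its +y end. Slide runs along the stand's +y on the line x = -50 mm (robot's side), with its push plate at the -y end; locking ring at x 45, y -120 mm on a turret of radius 34 mm.
- ring_centre (a point): centre of the ring's top face, 80 mm above the table. Dark steel disc, vertical axis, 93 mm across the ridges (radius 46.5 mm); rim 58 to 80 mm above the table with 32 upright ridges about 2.5 mm high. Turns in place without rising, friction 0.05 N m, stays where left. Brass stud in its middle, 20 mm across, 3.5 mm proud at the start, rises 4 mm per turn
- ring_mark (a point): outer part of the raised bright radial bar (26 x 5 x 3 mm) on the ring's top face, 40 mm from the axis; it turns with the ring and shows its angle. At the start, fully tight, it points along the stand's +x
- guard (a point): middle of the top of the fixed white guard block, 60 (x) x 24 (y) mm, 85 mm above the table, beside the ring on the stand's +y side, 10 mm from the rim: a finger cannot go all the way round; the rest of the rim (some 240 degrees) is free from outside, with nothing near it higher than the ring but the slide's push plate
- bar_tip (a point): top of the free end of the steel lock bar (10 mm wide, 8 thick) that reaches from under the ring over the slide's edge, between two lugs; it rises 4 mm per turn with the stud, from 46 mm above the table, and frees the slide after about 1.5 turns
- ring (a joint): angle of the locking ring, rad: 0 fully tight (start), growing anticlockwise seen from above; two full turns = 12.57; the thread ends at 18.85
- slide (a joint): travel of the specimen slide along the stand's +y, m: 0 at the start (locked, about 1 mm of play), 0.100 against its stop. Friction about 1.5 N, stays where it is left
- push_plate (a point): middle of the outer (-y) face of the upright plate at the slide's -y end: aluminium, 66 mm wide (x), 14 mm thick (y), from 36 to 86 mm above the table; this point lies 67 mm above the table, and moves with the slide. Push it along the stand's +y
- recess (a point): middle of the floor (37 mm above the table) of the black-rimmed square recess on the slide, 57 x 62 mm inside, rim 6 mm high, in which the fossil lies
- lens_point (a point): fixed point below the lens, 37 mm above the table, where the recess arrives when the slide is at its stop. The lens (62 mm across) hangs above it, its lower face 205 mm above the table; the head reaches from the stand's y 20 to 250 mm and 0.4 m up
- fossil: loose stone slab 46 x 50 x 14 mm with a coiled fossil on it, 90 g, lying in the recess; origin under its middle
- card_tray: bystander: loose open white card tray 75 x 60 x 22 mm with a stone in it, on the table on the far side of the stand; origin under its middle
- glue_jar: bystander: loose amber jar, 40 mm across, 60 mm high, on the table on the far side of the stand; origin under its middle
- brush: bystander: loose brush 150 mm long lying on the table off the stand's -y end

How it is judged:
By the outcome, as a careful person would: the job done as asked, in the order asked, and still so for the second after the job is handed in, with the robot touching nothing.
It also fails if it takes over 72 s, if anything falls off the work surface, if the arm or the gripper's body presses on something with over 40 N, if the wrist force passes 120 N, or if a joint passes its speed limit or range.

## Working session

There is one attempt and no reset: what is moved stays moved. The work goes in short steps, Python scripts to look and compute and a tool call to move; the robot and the scene stay as the last step left them, time stands still between calls to the robot, and variables do not carry over. Pictures are saved under pics/ and viewed, at most 10 in all, crops included, and the job is handed in when it is done.

Besides the shell and the picture viewer there is one more tool, called as a command line: name --pt "numbers of a row" for each row, then --argument value for the rest. move_arm: Moves the arm, as the interface text tells. Its arguments: {"type":"object","properties":{"plan":{"type":"array"},"squeeze":{"type":"number"}},"required":["plan"]}

```bash
ls; mkdir -p pics
cat > h.py <<'E'
import numpy as np, cv2
from rig import env
def K(p):
    f=240/np.tan(np.radians(p["fov_y"])/2); return f
def ray(p,px):
    R=np.array(p["R"]);t=np.array(p["t"]);f=K(p)
    d=R.T@np.array([(px[0]-p["cx"])/f,(px[1]-p["cy"])/f,1]); return -R.T@t,d
def atz(p,px,z):
    c,d=ray(p,px); return c+d*(z-c[2])/d[2]
def proj(p,X):
    c=np.array(p["R"])@np.array(X)+np.array(p["t"]);f=K(p); return c[:2]/c[2]*f+[p["cx"],p["cy"]]
def save(p,n,img=None): cv2.imwrite("pics/"+n,cv2.cvtColor(p["color"] if img is None else img,cv2.COLOR_RGB2BGR))
E
python3 - <<'E'
from h import *
np.set_printoptions(precision=4,suppress=True)
Z=dict(ring_centre=.08,ring_mark=.083,guard=.085,bar_tip=.046,push_plate=.067,recess=.037,lens_point=.037,stand=0,fossil=.037,card_tray=0,glue_jar=0,brush=0)
for n in ["top","scene"]:
    p=env.get_image(n); save(p,n+"0.png"); print(n,-np.array(p["R"]).T@p["t"])
    for k,z in Z.items():
        r=env.tip_of(k,p)
        if r: print(k,r[0]["conf"],np.array(r[0]["pixel"]),atz(p,r[0]["pixel"],z))
s=env.observe();print(s["position"],s["tool_rot"],s["grip_width"],s["ft_force"])
E
```

```text
pics
top [ 0.4028 -0.0957  1.2055]
ring_centre 0.97 [327.3 226.8] [ 0.6061 -0.1278  0.08  ]
ring_mark 0.67 [330.3 210.2] [ 0.6413 -0.1344  0.083 ]
guard 0.84 [296.7 221.1] [ 0.6179 -0.0633  0.085 ]
bar_tip 0.63 [322.2 264.5] [ 0.5298 -0.1168  0.046 ]
push_plate 0.95 [363.5 275.6] [ 0.5033 -0.2034  0.067 ]
recess 0.71 [281.7 268.7] [ 0.5224 -0.0292  0.037 ]
lens_point 0.92 [235.5 266.2] [0.5286 0.0707 0.037 ]
stand 0.87 [272.6 245. ] [ 0.5798 -0.0065  0.    ]
fossil 0.69 [279.9 266.6] [ 0.527  -0.0253  0.037 ]
card_tray 0.58 [327.6 169.5] [ 0.7546 -0.1322  0.    ]
glue_jar 0.8 [273.5 159.8] [ 0.7783 -0.0077  0.    ]
brush 0.64 [442.2 288. ] [ 0.48   -0.3852  0.    ]
scene [1.4361 0.1965 0.7655]
ring_centre 0.92 [313.4 240.1] [ 0.6014 -0.1287  0.08  ]
ring_mark 0.6 [300.3 252.3] [ 0.6502 -0.1378  0.083 ]
guard 0.7 [342.7 251.5] [ 0.6231 -0.0596  0.085 ]
push_plate 0.74 [294.9 215.4] [ 0.5156 -0.2042  0.067 ]
recess 0.73 [369.  244.9] [ 0.5262 -0.032   0.037 ]
lens_point 0.9 [418.6 255.8] [0.528  0.0744 0.037 ]
stand 0.82 [375.5 274.9] [ 0.5733 -0.003  -0.    ]
fossil 0.98 [371.  244.4] [ 0.5232 -0.0285  0.037 ]
card_tray 0.87 [284.9 316.9] [ 0.748  -0.1337  0.    ]
glue_jar 0.87 [340.  342.1] [ 0.7737 -0.0144  0.    ]
brush 0.89 [227.4 216.1] [ 0.4828 -0.3949  0.    ]
[0.1455 0.5304 0.2313] [[-0.9644  0.2646 -0.    ]
 [ 0.2646  0.9644  0.    ]
 [ 0.      0.     -1.    ]] 0.08535373658459477 [-0.9055  0.0807 -0.5973]
```

View pics/top0.png

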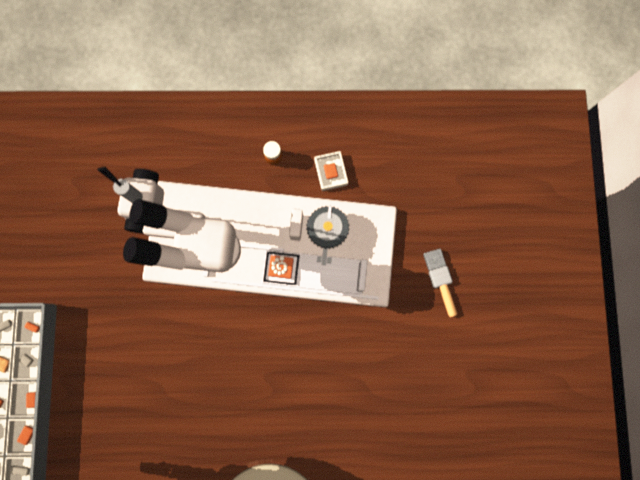

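View pics/scene0.png

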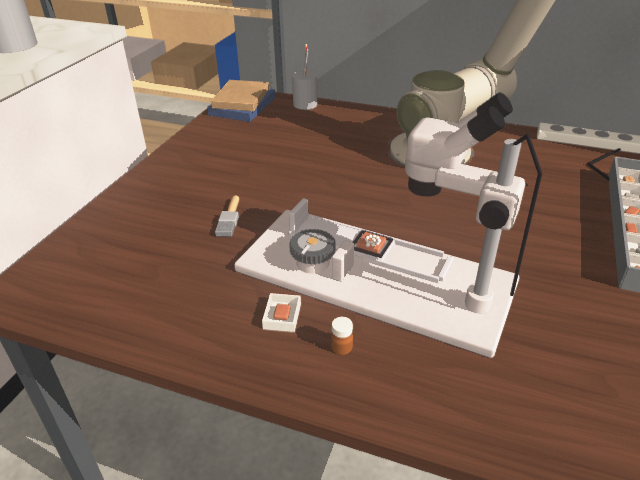

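The top view shows the ring at (327,227) with its mark up, the push plate at (363,275) and the guard at (296,221). The microscope head is on the left. The scene view confirms this layout. Next I fit the stand pose and plan the rim path.

```bash
cat > plan.py <<'E'
from h import *
np.set_printoptions(precision=4,suppress=True)
from scipy.optimize import least_squares
E
python3 - <<'E'
from plan import *
L=dict(ring_centre=(45,-120,80),guard=(45,-51.5,85),ring_mark=(85,-120,83),lens_point=(-50,None,37),recess=(-50,None,37),push_plate=(-50,None,67))
obs=[]
for n in ["top","scene"]:
    p=env.get_image(n)
    for k in L:
        r=env.tip_of(k,p)
        if r and r[0]["conf"]>.5: obs.append((k,p,np.array(r[0]["pixel"])))
    # stand outline corners
    m=env.outline_of("stand",p)
    if m: print(n,"stand bbox",m[0]["bbox"])
ys=["lens_point","push_plate"]
def res(v):
    c,s=np.cos(v[2]),np.sin(v[2]);o=[]
    for k,p,px in obs:
        x,y,z=L[k]
        if k=="lens_point": y=v[3]
        if k=="recess": y=v[3]-100
        if k=="push_plate": y=v[4]
        X=[v[0]+(c*x-s*y)/1e3,v[1]+(s*x+c*y)/1e3,z/1e3]
        o+=list(proj(p,X)-px)
    return o
r=least_squares(res,[.57,0,-.09,70,-200],loss="soft_l1",x_scale=[.01,.01,.1,10,10])
print(r.x[:2],np.degrees(r.x[2]),r.x[3:]); 
for (k,p,px),e in zip(obs,np.array(res(r.x)).reshape(-1,2)): print(k,e)
np.save("pose.npy",r.x)
c,s=np.cos(r.x[2]),np.sin(r.x[2])
print("ring",r.x[0]+(c*45+s*120)/1e3,r.x[1]+(s*45-c*120)/1e3)
E
```

```text
top stand bbox [246.9, 236.0, 301.5, 140.0]
scene stand bbox [389.2, 224.2, 309.3, 266.1]
[ 0.5757 -0.0052] -6.268422214793656 [  69.9668 -210.3928]
ring_centre [0.1602 0.0525]
guard [-0.2401  0.2387]
ring_mark [-0.2539 -0.664 ]
lens_point [ 0.5385 -3.7132]
recess [-1.0117  0.7475]
push_plate [-1.131  -0.7786]
ring_centre [-0.518   0.3133]
guard [ 0.1804 -1.9737]
ring_mark [ 0.3195 -1.0299]
lens_point [-2.0784 -0.6318]
recess [1.1694 0.2664]
push_plate [-0.9999 -2.1885]
ring 0.6073074440614936 -0.12938763006014872
```

move_arm --pt "0 0 0 -4.5 -4 0 -1" --pt "0 0 0 -8 -9 0 -1" --pt "0 0 0 -10 -14 0 -1" --pt "0 0 0 -15 -18 0 -1" --pt "0 0 0 -20 -22 0 -1"

```text
time_s: 2.6
position: [0.2522, 0.3057, 0.2316]
tool_rot: [[-0.965, 0.263, 0.001], [0.263, 0.965, 0.0], [-0.001, 0.001, -1.0]]
ft_force: [1.1, 1.7, 0.2]
grip_width: 0.0122
gripper_force: 0.0
```

move_arm --pt "0 0 7.2 -2.8 -3.8 0 -1" --pt "0 0 14.4 -5.6 -7.6 0 -1" --pt "0 0 21.6 -8.4 -11.4 0 -1" --pt "0 0 28.8 -11.2 -15.2 0 -1" --pt "0 0 36 -14 -19 0 -1"

```text
time_s: 3.1
position: [0.3373, 0.0853, 0.2317]
tool_rot: [[-0.621, 0.784, 0.001], [0.784, 0.621, -0.0], [-0.001, 0.001, -1.0]]
ft_force: [1.0, 1.2, 0.6]
grip_width: -0.0
gripper_force: 0.0
```

```bash
cat >> plan.py <<'E'
TH=np.radians(-6.27); C=np.array([.6073,-.1294])
def loc(v): c,s=np.cos(TH),np.sin(TH); return np.array([c*v[0]-s*v[1],s*v[0]+c*v[1]])  # stand axes->world
def to_tool(pos,rot,X): # shift in tool cm
    return (np.array(rot).T@(np.array(X)-pos))*100
def rim(deg,r): a=np.radians(deg)+TH; return C+r*np.array([np.cos(a),np.sin(a)])
E
python3 - <<'E'
from plan import *
s=env.observe(); R=np.array(s["tool_rot"]);p=np.array(s["position"]);print(p,R,s["q"])
print("local box yaw",np.degrees(np.arctan2(R[1,0],R[0,0])-TH))
for a,r,z in [(180,.12,.15),(180,.09,.069)]:
    X=[*rim(a,r),z]; print(a,r,X,to_tool(p,R,X))
E
```

```text
[0.3373 0.0853 0.2317] [[-0.6206  0.7842  0.0012]
 [ 0.7842  0.6206 -0.0001]
 [-0.0008  0.0009 -1.    ]] [ -5.5521   0.8319 101.9358   0.0039  77.1633 -43.9105]
local box yaw 134.62755792798396
180 0.12 [np.float64(0.48801780688558405), np.float64(-0.11629433687999023), 0.15] [-25.153   -0.6985   8.1856]
180 0.09 [np.float64(0.517838355164188), np.float64(-0.11957075265999267), 0.069] [-27.2541   1.4291  16.2892]
```

move_arm --pt "0 0 0 -4.8 0 0.5 -1" --pt "0 0 0 -9.6 0 1 -1" --pt "0 0 0 -14.4 0 2 -1" --pt "0 0 0 -19 0 4 -1" --pt "0 0 0 -23 -0.4 6.5 -1"

```text
time_s: 3.6
position: [0.4793, -0.0972, 0.1661]
tool_rot: [[-0.624, 0.781, 0.002], [0.781, 0.624, -0.001], [-0.002, 0.001, -1.0]]
ft_force: [1.5, -0.0, 0.9]
grip_width: 0.0001
gripper_force: 0.0
```

Run:
```python
from plan import *
s=env.observe(); R=np.array(s["tool_rot"]);p=np.array(s["position"]);print(p,s["ft_force"],s["qvel"])
for a,r,z in [(195,.09,.12),(195,.085,.069),(195,.07,.069),(195,.06,.069)]:
    X=[*rim(a,r),z]; print(a,r,X,to_tool(p,R,X))
q=env.get_image("wrist");save(q,"w1.png")
```

```text
[ 0.4793 -0.0972  0.1661] [ 1.5016 -0.037   0.9373] [-26.8925  42.0579 -14.628    0.0684 -26.1128 -27.052 ]
195 0.09 [np.float64(0.518342690380172), np.float64(-0.14306005363100951), 0.12] [-6.005   0.1834  4.627 ]
195 0.085 [np.float64(0.523284763136829), np.float64(-0.1423011617626201), 0.069] [-6.242   0.6107  9.7281]
195 0.07 [np.float64(0.5381109814068004), np.float64(-0.14002448615745183), 0.069] [-6.9894  1.9112  9.7315]
195 0.06 [np.float64(0.5479951269201147), np.float64(-0.138506702420673), 0.069] [-7.4877  2.7782  9.7337]
```

View pics/w1.png

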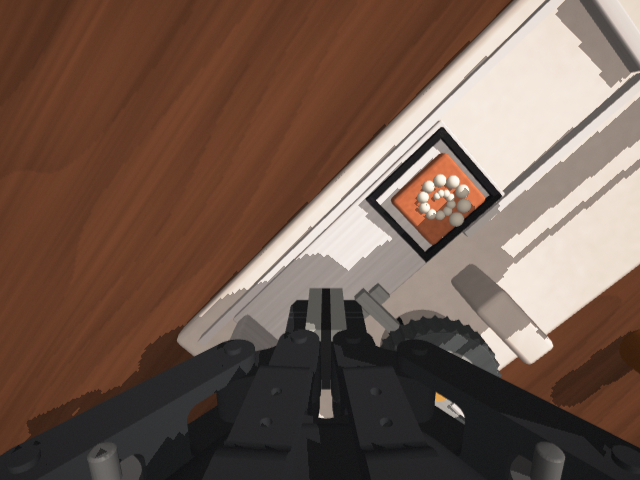

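The wrist view shows the closed tips at (325,300), the ring rim at (440,340), the lock bar at (375,300) and the fossil at (440,195). I'll lower the tip beside the ring.

move_arm --pt "0 0 0 -3 0.1 3 -1" --pt "0 0 0 -5.5 0.3 6 -1" --pt "0 0 0 -6.2 0.6 9 -1" --pt "0 0 0 -6.2 0.6 9.7 -1" --pt "0 0 0 -6.4 0.9 9.7 -1"

```text
time_s: 4.15
position: [0.5239, -0.1388, 0.0689]
tool_rot: [[-0.625, 0.781, -0.002], [0.781, 0.625, 0.001], [0.002, -0.001, -1.0]]
ft_force: [-0.8, 1.3, -0.1]
grip_width: -0.0001
gripper_force: 0.0
```

move_arm --pt "0 0 0 -0.15 0.25 0 -1" --pt "0 0 0 -0.3 0.5 0 -1" --pt "0 0 0 -0.4 0.7 0 -1" --pt "0 0 0 -0.5 0.9 0 -1" --pt "0 0 0 -0.5 0.9 0 -1"

```text
time_s: 4.65
position: [0.5351, -0.1375, 0.0697]
tool_rot: [[-0.625, 0.781, 0.001], [0.781, 0.625, -0.0], [-0.001, 0.0, -1.0]]
ft_force: [0.9, -0.3, -0.1]
grip_width: -0.0
gripper_force: 0.0
```

```bash
cat >> plan.py <<'E'
def pol(p):
    d=np.array(p)[:2]-C; a=np.degrees(np.arctan2(d[1],d[0])-TH)%360; return a,np.hypot(*d)*1000
E
python3 - <<'E'
from plan import *
s=env.observe(); print(s["position"],pol(s["position"]),s["ft_force"],s["time_s"],s["qvel"])
E
```

```text
[ 0.5351 -0.1375  0.0697] (np.float64(192.64557305903733), np.float64(72.69391830654091)) [ 0.8885 -0.2604 -0.0942] 4.65 [-0.2508  0.0352  0.6393 -0.002  -0.1743 -0.2217]
```

move_arm --pt "0 0 0 -0.16 0.25 0 -1" --pt "0 0 0 -0.27 0.42 0 -1" --pt "0 0 0 -0.37 0.59 0 -1" --pt "0 0 0 -0.43 0.68 0 -1" --pt "0 0 0 -0.48 0.76 0 -1"

```text
time_s: 5.15
position: [0.5438, -0.1366, 0.0693]
tool_rot: [[-0.625, 0.781, -0.0], [0.781, 0.625, 0.0], [0.0, -0.0, -1.0]]
ft_force: [-0.5, -0.2, -1.0]
grip_width: 0.0002
gripper_force: 0.0
```

move_arm --pt "0 0 0 -0.06 0.09 0 -1" --pt "0 0 0 -0.12 0.18 0 -1" --pt "0 0 0 -0.18 0.27 0 -1" --pt "0 0 0 -0.24 0.36 0 -1" --pt "0 0 0 -0.24 0.36 0 -1"

```text
time_s: 5.65
position: [0.5481, -0.1362, 0.0693]
tool_rot: [[-0.625, 0.781, 0.0], [0.781, 0.625, -0.0], [-0.0, 0.0, -1.0]]
ft_force: [1.5, 0.4, -0.5]
grip_width: 0.0002
gripper_force: 0.0
```

move_arm --pt "0 0 0 -0.06 0.09 0 -1" --pt "0 0 0 -0.11 0.17 0 -1" --pt "0 0 0 -0.16 0.25 0 -1" --pt "0 0 0 -0.16 0.25 0 -1"

```text
time_s: 6.05
position: [0.5496, -0.1358, 0.069]
tool_rot: [[-0.625, 0.781, -0.004], [0.781, 0.625, 0.0], [0.003, -0.003, -1.0]]
ft_force: [-7.5, -0.7, 2.3]
grip_width: -0.0005
gripper_force: 3.4
```

```bash
cat > rows.py <<'E'
# usage: rows.py x y z  deg,r[,z] ...   (commanded start; targets polar about the ring in stand axes)
import sys; from plan import *
a=[float(v) for v in sys.argv[1:4]]
s=env.observe(); R=np.array(s["tool_rot"]); R[:,2]=[0,0,-1]; R[2,:2]=0
for t in sys.argv[4:]:
    v=[float(k) for k in t.split(",")]; X=[*rim(v[0],v[1]/1000),(v[2]/1000 if len(v)>2 else a[2])]
    print(t,to_tool(np.array(a),R,X).round(2).tolist(),"->",np.round(X,4).tolist())
print("meas",pol(s["position"]),s["position"],s["ft_force"])
E
python3 rows.py .551 -.1359 .069 203,56 215,56 227,56 239,56 251,56 263,56 275,56 287,56 299,56 311,56
```

```text
203,56 [-0.92, -0.39, 0.0] -> [0.5537, -0.1455, 0.069]
215,56 [-2.04, -0.71, 0.0] -> [0.5582, -0.1563, 0.069]
227,56 [-3.21, -0.79, 0.0] -> [0.5649, -0.1659, 0.069]
239,56 [-4.37, -0.63, 0.0] -> [0.5734, -0.174, 0.069]
251,56 [-5.47, -0.23, 0.0] -> [0.5834, -0.18, 0.069]
263,56 [-6.46, 0.39, 0.0] -> [0.5944, -0.1839, 0.069]
275,56 [-7.3, 1.21, 0.0] -> [0.6061, -0.1854, 0.069]
287,56 [-7.96, 2.18, 0.0] -> [0.6177, -0.1844, 0.069]
299,56 [-8.39, 3.26, 0.0] -> [0.6289, -0.1811, 0.069]
311,56 [-8.6, 4.42, 0.0] -> [0.6392, -0.1754, 0.069]
meas (np.float64(192.6118388424897), np.float64(58.06735676122925)) [ 0.5496 -0.1358  0.069 ] [-7.4658 -0.7029  2.316 ]
```

move_arm --pt "0 0 0 -0.92 -0.39 0 -1" --pt "0 0 0 -2.04 -0.71 0 -1" --pt "0 0 0 -3.21 -0.79 0 -1"

```text
time_s: 6.35
position: [0.5638, -0.1663, 0.069]
tool_rot: [[-0.625, 0.781, -0.003], [0.781, 0.625, 0.0], [0.002, -0.002, -1.0]]
ft_force: [-2.8, -0.7, 0.6]
grip_width: 0.0002
gripper_force: 1.4
```

```bash
python3 rows.py .5649 -.1659 .069
python3 - <<'E'
from plan import *
p=env.get_image("top"); r=env.tip_of("ring_mark",p)
for k in r[:2]: print(k["conf"],k["pixel"],pol(atz(p,k["pixel"],.083)))
im=p["color"][150:310,240:420]; save(p,"t1.png",cv2.resize(im,None,fx=4,fy=3.7,interpolation=cv2.INTER_CUBIC))
E
```

```text
meas (np.float64(226.56907089623365), np.float64(57.053811459412394)) [ 0.5638 -0.1663  0.069 ] [-2.8021 -0.6693  0.6192]
0.66 [318.3, 212.8] (np.float64(41.89222139404812), np.float64(35.097611062155906))
```

View pics/t1.png

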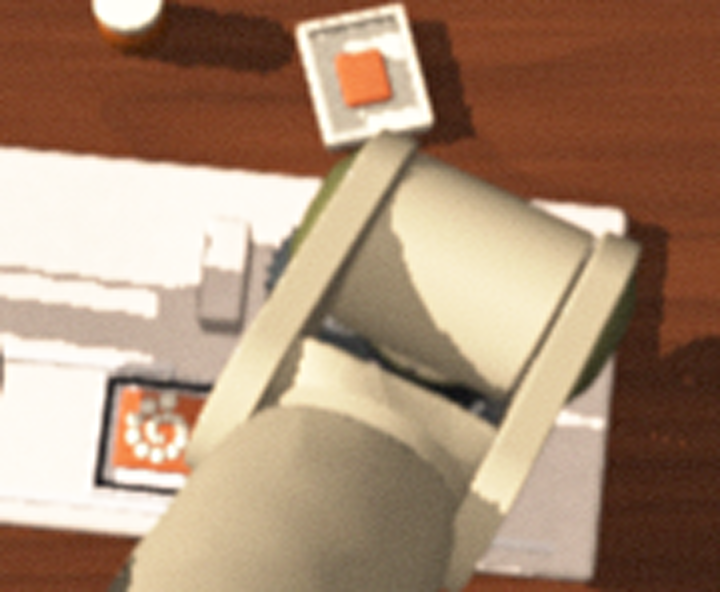

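The arm hides the ring in the top view, so I'll use the scene camera to read the mark.

```bash
cat > mark.py <<'E'
from plan import *
p=env.get_image("scene")
for k in env.tip_of("ring_mark",p)[:2]: print("mark",k["conf"],k["pixel"],pol(atz(p,k["pixel"],.083)))
import sys
if len(sys.argv)>1:
    c=proj(p,[*C,.08]).astype(int); im=p["color"][c[1]-60:c[1]+60,c[0]-80:c[0]+80]
    save(p,sys.argv[1],cv2.resize(im,None,fx=5,fy=5,interpolation=cv2.INTER_CUBIC))
E
python3 mark.py s1.png;python3 rows.py .5649 -.1659 .069 239,55 251,55 263,55 275,55 287,55
```

```text
mark 0.96 [314.5, 252.6] (np.float64(33.8868370653806), np.float64(39.16377042306349))
239,55 [-1.14, 0.26, 0.0] -> [0.574, -0.1732, 0.069]
251,55 [-2.22, 0.65, 0.0] -> [0.5838, -0.1791, 0.069]
263,55 [-3.19, 1.26, 0.0] -> [0.5947, -0.1829, 0.069]
275,55 [-4.02, 2.06, 0.0] -> [0.6061, -0.1844, 0.069]
287,55 [-4.66, 3.02, 0.0] -> [0.6175, -0.1834, 0.069]
meas (np.float64(227.08329918079716), np.float64(56.711664263075356)) [ 0.5644 -0.1665  0.0691] [-4.1785 -4.0007 -0.2402]
```

View pics/s1.png

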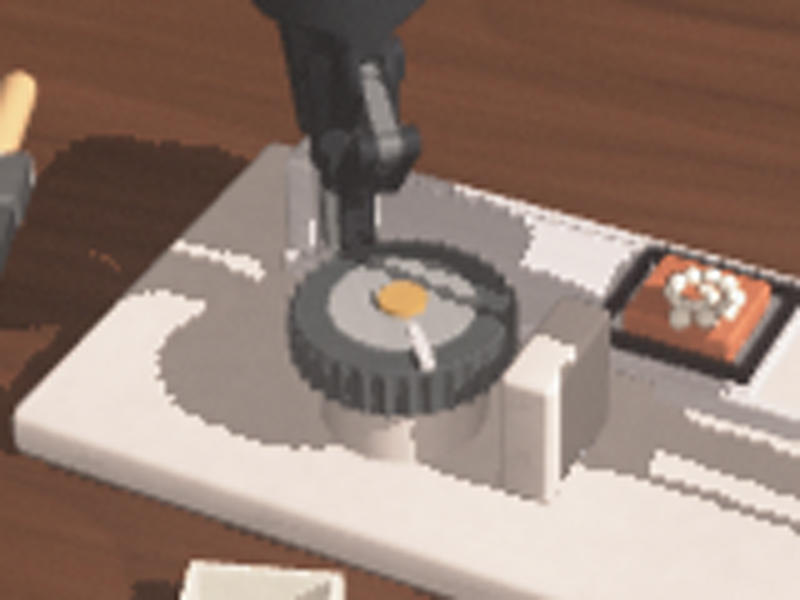

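The mark (425,350 in the crop) has turned 34°, the same as the finger, so the drive works. I'll continue the stroke.

move_arm --pt "0 0 0 -1.14 0.26 0 -1" --pt "0 0 0 -2.22 0.65 0 -1" --pt "0 0 0 -3.19 1.26 0 -1" --pt "0 0 0 -4.02 2.06 0 -1" --pt "0 0 0 -4.66 3.02 0 -1"

```text
time_s: 7.05
position: [0.6178, -0.1839, 0.0694]
tool_rot: [[-0.624, 0.781, 0.0], [0.781, 0.624, -0.001], [-0.001, -0.0, -1.0]]
ft_force: [-1.4, -2.4, -0.4]
grip_width: 0.0
gripper_force: 1.4
```

```bash
python3 mark.py;python3 rows.py .6175 -.1834 .069 299,55.5 311,56 323,56 335,56 347,56
```

```text
mark 0.97 [331.2, 242.4] (np.float64(106.27834439763598), np.float64(38.93306044268435))
mark 0.71 [343.2, 346.3] (np.float64(36.978339682609516), np.float64(284.91853971732576))
299,55.5 [-0.48, 1.05, 0.0] -> [0.6287, -0.1806, 0.069]
311,56 [-0.73, 2.19, 0.0] -> [0.6392, -0.1754, 0.069]
323,56 [-0.69, 3.36, 0.0] -> [0.6481, -0.1678, 0.069]
335,56 [-0.41, 4.5, 0.0] -> [0.6552, -0.1585, 0.069]
347,56 [0.11, 5.55, 0.0] -> [0.6602, -0.1479, 0.069]
meas (np.float64(288.1706549783424), np.float64(55.086691563373115)) [ 0.6187 -0.1833  0.0694] [ 1.2952 -3.1366 -0.3456]
```

```bash
python3 rows.py .6175 -.1834 .069 299,54.5 311,54.5 323,54.5 335,54.5 347,54.5
```

```text
299,54.5 [-0.39, 1.08, 0.0] -> [0.6284, -0.1797, 0.069]
311,54.5 [-0.58, 2.2, 0.0] -> [0.6383, -0.1742, 0.069]
323,54.5 [-0.54, 3.34, 0.0] -> [0.647, -0.1668, 0.069]
335,54.5 [-0.27, 4.45, 0.0] -> [0.6539, -0.1577, 0.069]
347,54.5 [0.23, 5.47, 0.0] -> [0.6587, -0.1474, 0.069]
meas (np.float64(288.1706549783424), np.float64(55.086691563373115)) [ 0.6187 -0.1833  0.0694] [ 1.2952 -3.1366 -0.3456]
```

move_arm --pt "0 0 0 -0.39 1.08 0 -1" --pt "0 0 0 -0.58 2.2 0 -1" --pt "0 0 0 -0.54 3.34 0 -1" --pt "0 0 0 -0.27 4.45 0 -1" --pt "0 0 0 0.23 5.47 0 -1"

```text
time_s: 7.65
position: [0.66, -0.1479, 0.0697]
tool_rot: [[-0.624, 0.781, 0.004], [0.781, 0.624, -0.002], [-0.004, 0.002, -1.0]]
ft_force: [4.9, -3.7, -1.8]
grip_width: -0.0002
gripper_force: 2.9
```

```bash
python3 mark.py;python3 rows.py .6587 -.1474 .069 358,54.5 368,54.5 376,55 384,55
```

```text
mark 0.81 [320.4, 231.7] (np.float64(176.55130896763868), np.float64(33.93348753347133))
mark 0.65 [295.3, 215.2] (np.float64(228.57776015900504), np.float64(96.76759374877616))
358,54.5 [0.63, 0.83, 0.0] -> [0.6612, -0.1372, 0.069]
368,54.5 [1.34, 1.47, 0.0] -> [0.6618, -0.1278, 0.069]
376,55 [1.95, 1.93, 0.0] -> [0.6615, -0.1201, 0.069]
384,55 [2.65, 2.25, 0.0] -> [0.6597, -0.1127, 0.069]
meas (np.float64(348.62266077196466), np.float64(55.76538682828683)) [ 0.6604 -0.1463  0.0698] [ 8.0302 -1.5566 -2.0846]
```

move_arm --pt "0 0 0 0.63 0.83 0 -1" --pt "0 0 0 1.34 1.47 0 -1" --pt "0 0 0 1.95 1.93 0 -1" --pt "0 0 0 2.65 2.25 0 -1"

```text
time_s: 8.15
position: [0.6621, -0.1119, 0.0702]
tool_rot: [[-0.625, 0.781, 0.008], [0.781, 0.625, -0.0], [-0.005, 0.006, -1.0]]
ft_force: [12.3, 0.4, -2.1]
grip_width: -0.0001
gripper_force: 4.9
```

```bash
python3 mark.py;python3 rows.py .6597 -.1127 .069 384,64 384,64,110 20,20,115 160,20,115 152,66,115 152,66,69 152,57 164,55.5 176,55.5 188,55.5 200,55.5 212,55.5 224,55.5
```

```text
mark 0.87 [303.4, 231.3] (np.float64(236.20015516199615), np.float64(36.2555642819871))
384,64 [-0.32, 0.84, 0.0] -> [0.6683, -0.1099, 0.069]
384,64,110 [-0.32, 0.84, -4.1] -> [0.6683, -0.1099, 0.11]
20,20,115 [1.13, -3.32, -4.6] -> [0.6267, -0.1247, 0.115]
160,20,115 [3.79, -5.98, -4.6] -> [0.5894, -0.1205, 0.115]
152,66,115 [8.29, -7.06, -4.6] -> [0.5528, -0.0922, 0.115]
152,66,69 [8.29, -7.06, 0.0] -> [0.5528, -0.0922, 0.069]
152,57 [7.43, -6.8, 0.0] -> [0.5602, -0.0973, 0.069]
164,55.5 [6.83, -7.82, 0.0] -> [0.5559, -0.1084, 0.069]
176,55.5 [6.16, -8.77, 0.0] -> [0.5527, -0.1195, 0.069]
188,55.5 [5.32, -9.56, 0.0] -> [0.5518, -0.1311, 0.069]
200,55.5 [4.32, -10.16, 0.0] -> [0.5534, -0.1426, 0.069]
212,55.5 [3.22, -10.54, 0.0] -> [0.5573, -0.1535, 0.069]
224,55.5 [2.07, -10.68, 0.0] -> [0.5634, -0.1634, 0.069]
meas (np.float64(25.24962078116061), np.float64(57.5296402964178)) [ 0.6617 -0.1107  0.0702] [11.0079  4.9892 -2.1305]
```

move_arm --pt "0 0 0 -0.32 0.84 0 -1" --pt "0 0 0 -0.32 0.84 -4.1 -1" --pt "0 0 0 1.5 -2.5 -4.6 -1" --pt "0 0 0 4.3 -5.8 -4.6 -1" --pt "0 0 0 8.29 -7.06 -4.6 -1"

```text
time_s: 8.75
position: [0.5508, -0.093, 0.1154]
tool_rot: [[-0.623, 0.782, -0.0], [0.782, 0.623, -0.0], [-0.0, -0.0, -1.0]]
ft_force: [0.4, 0.6, -0.6]
grip_width: 0.0001
gripper_force: 0.0
```

```bash
python3 mark.py;python3 rows.py .5528 -.0922 .115 152,68,69 152,60 152,56,69 162,55,69 174,55,69 186,55,69
```

```text
mark 0.63 [303.5, 229.2] (np.float64(231.27294200861448), np.float64(42.70224064699268))
mark 0.36 [368.6, 245.4] (np.float64(107.34137295407656), np.float64(113.61092630663555))
152,68,69 [0.19, -0.06, 4.6] -> [0.5511, -0.0911, 0.069]
152,60 [-0.57, 0.17, 0.0] -> [0.5577, -0.0956, 0.115]
152,56,69 [-0.96, 0.29, 4.6] -> [0.561, -0.0979, 0.069]
162,55,69 [-1.41, -0.57, 4.6] -> [0.5572, -0.1068, 0.069]
174,55,69 [-2.04, -1.54, 4.6] -> [0.5536, -0.1177, 0.069]
186,55,69 [-2.85, -2.35, 4.6] -> [0.5523, -0.1291, 0.069]
meas (np.float64(152.07647453437482), np.float64(71.56276303693784)) [ 0.5481 -0.0892  0.115 ] [0.0646 0.6236 0.642 ]
```

move_arm --pt "0 0 0 0.1 0 2.5 -1" --pt "0 0 0 0.1 0 4.6 -1" --pt "0 0 0 0.1 0 4.6 -1"

```text
time_s: 9.15
position: [0.5512, -0.0906, 0.0672]
tool_rot: [[-0.625, 0.781, -0.004], [0.781, 0.625, 0.002], [0.004, -0.002, -1.0]]
ft_force: [-0.4, 0.3, -1.5]
grip_width: -0.0002
gripper_force: 0.0
```

```bash
python3 mark.py
python3 - <<'E'
from plan import *
import subprocess
s=env.observe()
p=s["position"]; print(subprocess.run(["python3","rows.py",str(p[0]),str(p[1]),".069"]+"152,62 154,56 166,55 178,55 190,55 202,55 214,55".split(),capture_output=True,text=True).stdout)
E
```

```text
mark 0.66 [301.3, 228.1] (np.float64(234.30221792179594), np.float64(48.285758850624994))
152,62 [-0.46, 0.07, 0.0] -> [0.5561, -0.0945, 0.069]
154,56 [-1.1, 0.06, 0.0] -> [0.5599, -0.0995, 0.069]
166,55 [-1.68, -0.95, 0.0] -> [0.5557, -0.1103, 0.069]
178,55 [-2.37, -1.87, 0.0] -> [0.5529, -0.1215, 0.069]
190,55 [-3.24, -2.62, 0.0] -> [0.5524, -0.133, 0.069]
202,55 [-4.25, -3.18, 0.0] -> [0.5544, -0.1443, 0.069]
214,55 [-5.35, -3.51, 0.0] -> [0.5586, -0.155, 0.069]
meas (np.float64(151.38085439665653), np.float64(66.60783406933562)) [ 0.5527 -0.0913  0.0697] [ 0.1148  0.664  -0.6705]
```

move_arm --pt "0 0 0 -1.1 0.06 0 -1" --pt "0 0 0 -1.68 -0.95 0 -1" --pt "0 0 0 -2.37 -1.87 0 -1" --pt "0 0 0 -3.24 -2.62 0 -1" --pt "0 0 0 -4.25 -3.18 0 -1"

```text
time_s: 9.75
position: [0.5519, -0.1448, 0.0696]
tool_rot: [[-0.625, 0.781, -0.006], [0.781, 0.625, 0.001], [0.004, -0.004, -1.0]]
ft_force: [-7.7, -0.6, 0.8]
grip_width: -0.0
gripper_force: 3.5
```

```bash
python3 mark.py;python3 rows.py .5544 -.1443 .069 214,55 226,55 238,55 250,55 262,55
```

```text
mark 0.84 [292.2, 243.3] (np.float64(308.365998742887), np.float64(40.452936669444135))
mark 0.17 [416.2, 258.3] (np.float64(99.82066891599611), np.float64(209.1578354004366))
214,55 [-1.1, -0.34, 0.0] -> [0.5586, -0.155, 0.069]
226,55 [-2.24, -0.43, 0.0] -> [0.565, -0.1646, 0.069]
238,55 [-3.39, -0.29, 0.0] -> [0.5732, -0.1726, 0.069]
250,55 [-4.47, 0.09, 0.0] -> [0.583, -0.1787, 0.069]
262,55 [-5.46, 0.68, 0.0] -> [0.5937, -0.1827, 0.069]
meas (np.float64(203.7168744781094), np.float64(56.933108987849316)) [ 0.553  -0.1465  0.0697] [-8.125  -3.5424  0.5146]
```

move_arm --pt "0 0 0 -1.1 -0.34 0 -1" --pt "0 0 0 -2.24 -0.43 0 -1" --pt "0 0 0 -3.39 -0.29 0 -1" --pt "0 0 0 -4.47 0.09 0 -1" --pt "0 0 0 -5.46 0.68 0 -1"

```text
time_s: 10.35
position: [0.5941, -0.1843, 0.0704]
tool_rot: [[-0.624, 0.781, 0.001], [0.781, 0.624, -0.001], [-0.001, -0.0, -1.0]]
ft_force: [-1.6, -0.8, 0.6]
grip_width: 0.0002
gripper_force: 0.7
```

```bash
python3 mark.py;python3 rows.py .5937 -.1827 .069 274,54.5 286,54.5 298,54.5 310,54.5 322,54.5; python3 rows.py .6467 -.1675 .069 334,54.5 346,54.5 358,54.5 370,55 382,55; python3 rows.py .6603 -.1143 .069 382,65 382,65,110 20,20,115 160,20,115 152,66,115
```

```text
mark 0.97 [306.2, 253.9] (np.float64(11.862627668816003), np.float64(44.005295886179454))
274,54.5 [-0.8, 0.82, 0.0] -> [0.6051, -0.1839, 0.069]
286,54.5 [-1.46, 1.76, 0.0] -> [0.6165, -0.1831, 0.069]
298,54.5 [-1.9, 2.81, 0.0] -> [0.6275, -0.18, 0.069]
310,54.5 [-2.12, 3.92, 0.0] -> [0.6376, -0.1747, 0.069]
322,54.5 [-2.09, 5.06, 0.0] -> [0.6463, -0.1674, 0.069]
meas (np.float64(263.5515180783802), np.float64(56.13067663954273)) [ 0.5949 -0.1842  0.0702] [ 0.567  -0.0455  0.9352]
334,54.5 [0.29, 1.08, 0.0] -> [0.6534, -0.1585, 0.069]
346,54.5 [0.77, 2.12, 0.0] -> [0.6584, -0.1483, 0.069]
358,54.5 [1.46, 3.02, 0.0] -> [0.6612, -0.1372, 0.069]
370,55 [2.29, 3.81, 0.0] -> [0.6622, -0.1258, 0.069]
382,55 [3.3, 4.37, 0.0] -> [0.6602, -0.1145, 0.069]
meas (np.float64(263.5515180783802), np.float64(56.13067663954273)) [ 0.5949 -0.1842  0.0702] [ 0.567  -0.0455  0.9352]
382,65 [-0.4, 0.9, 0.0] -> [0.6699, -0.1118, 0.069]
382,65,110 [-0.4, 0.9, -4.1] -> [0.6699, -0.1118, 0.11]
20,20,115 [1.29, -3.27, -4.6] -> [0.6267, -0.1247, 0.115]
160,20,115 [3.94, -5.93, -4.6] -> [0.5894, -0.1205, 0.115]
152,66,115 [8.44, -7.02, -4.6] -> [0.5528, -0.0922, 0.115]
meas (np.float64(263.5515180783802), np.float64(56.13067663954273)) [ 0.5949 -0.1842  0.0702] [ 0.567  -0.0455  0.9352]
```

move_arm --pt "0 0 0 -0.72 0.88 0 -1" --pt "0 0 0 -1.38 1.82 0 -1" --pt "0 0 0 -1.84 2.85 0 -1" --pt "0 0 0 -2.1 3.92 0 -1" --pt "0 0 0 -2.09 5.06 0 -1"

```text
time_s: 10.95
position: [0.6473, -0.1686, 0.0703]
tool_rot: [[-0.624, 0.781, 0.003], [0.781, 0.624, -0.003], [-0.004, 0.001, -1.0]]
ft_force: [2.7, -5.2, -0.5]
grip_width: 0.0003
gripper_force: 2.8
```

move_arm --pt "0 0 0 0.29 1.08 0 -1" --pt "0 0 0 0.77 2.12 0 -1" --pt "0 0 0 1.46 3.02 0 -1" --pt "0 0 0 2.29 3.81 0 -1" --pt "0 0 0 3.3 4.37 0 -1"

```text
time_s: 11.45
position: [0.6627, -0.1137, 0.0707]
tool_rot: [[-0.625, 0.781, 0.009], [0.781, 0.625, -0.001], [-0.006, 0.006, -1.0]]
ft_force: [10.6, 1.4, -1.6]
grip_width: -0.0003
gripper_force: 4.4
```

```bash
python3 mark.py;python3 rows.py .6597 -.1127 .069
```

```text
mark 0.7 [326.6, 235.7] (np.float64(144.28770183702343), np.float64(33.28925383191903))
meas (np.float64(24.015192621452144), np.float64(57.415062026144206)) [ 0.662  -0.1119  0.0706] [10.3319  4.3017 -1.186 ]
```

move_arm --pt "0 0 0 -0.4 0.9 0 -1" --pt "0 0 0 -0.4 0.9 -4.1 -1" --pt "0 0 0 1.5 -2.5 -4.6 -1" --pt "0 0 0 4.4 -5.8 -4.6 -1" --pt "0 0 0 8.44 -7.02 -4.6 -1"

```text
time_s: 12.05
position: [0.5502, -0.093, 0.1158]
tool_rot: [[-0.623, 0.782, 0.001], [0.782, 0.623, -0.0], [-0.001, 0.0, -1.0]]
ft_force: [1.0, -0.5, 0.2]
grip_width: -0.0001
gripper_force: 0.0
```

move_arm --pt "0 0 0 0.1 0 2.5 -1" --pt "0 0 0 0.1 0 4.6 -1" --pt "0 0 0 0.1 0 4.6 -1"

```text
time_s: 12.35
position: [0.5501, -0.0905, 0.0677]
tool_rot: [[-0.625, 0.781, -0.004], [0.781, 0.625, 0.002], [0.004, -0.002, -1.0]]
ft_force: [-1.0, 0.1, 0.1]
grip_width: -0.0
gripper_force: 0.0
```

```bash
python3 mark.py;python3 rows.py .5522 -.0914 .069 154,56 166,55 178,55 190,55 202,55; python3 rows.py .5937 -.1827 .069 274,54 286,54 298,54
```

```text
mark 0.97 [326.4, 230.6] (np.float64(164.85830743953088), np.float64(44.083742950676054))
154,56 [-1.12, 0.1, 0.0] -> [0.5599, -0.0995, 0.069]
166,55 [-1.7, -0.91, 0.0] -> [0.5557, -0.1103, 0.069]
178,55 [-2.39, -1.83, 0.0] -> [0.5529, -0.1215, 0.069]
190,55 [-3.26, -2.58, 0.0] -> [0.5524, -0.133, 0.069]
202,55 [-4.27, -3.14, 0.0] -> [0.5544, -0.1443, 0.069]
meas (np.float64(151.86591284543138), np.float64(67.41223261156851)) [ 0.5517 -0.0913  0.07  ] [0.8445 0.926  0.3234]
274,54 [-0.77, 0.85, 0.0] -> [0.6052, -0.1834, 0.069]
286,54 [-1.41, 1.78, 0.0] -> [0.6164, -0.1826, 0.069]
298,54 [-1.85, 2.82, 0.0] -> [0.6273, -0.1796, 0.069]
meas (np.float64(151.86591284543138), np.float64(67.41223261156851)) [ 0.5517 -0.0913  0.07  ] [0.8445 0.926  0.3234]
```

move_arm --pt "0 0 0 -1.12 0.1 0 -1" --pt "0 0 0 -1.7 -0.91 0 -1" --pt "0 0 0 -2.39 -1.83 0 -1" --pt "0 0 0 -3.26 -2.58 0 -1" --pt "0 0 0 -4.27 -3.14 0 -1"

```text
time_s: 12.95
position: [0.5526, -0.1451, 0.0697]
tool_rot: [[-0.625, 0.781, -0.003], [0.781, 0.625, 0.001], [0.003, -0.002, -1.0]]
ft_force: [-4.4, 0.9, 0.8]
grip_width: 0.0003
gripper_force: 1.9
```

move_arm --pt "0 0 0 -1.1 -0.34 0 -1" --pt "0 0 0 -2.24 -0.43 0 -1" --pt "0 0 0 -3.39 -0.29 0 -1" --pt "0 0 0 -4.47 0.09 0 -1" --pt "0 0 0 -5.46 0.68 0 -1"

```text
time_s: 13.45
position: [0.5939, -0.1843, 0.0702]
tool_rot: [[-0.624, 0.781, 0.001], [0.781, 0.624, -0.001], [-0.001, 0.0, -1.0]]
ft_force: [-2.1, -0.4, 1.1]
grip_width: 0.0
gripper_force: 0.7
```

```bash
python3 mark.py s2.png;python3 rows.py .5937 -.1827 .069 270,54 278,54 286,54 294,54 302,54
```

```text
mark 0.75 [294.0, 241.5] (np.float64(300.4404354224004), np.float64(36.266146340124116))
270,54 [-0.51, 0.58, 0.0] -> [0.6014, -0.1831, 0.069]
278,54 [-1.0, 1.15, 0.0] -> [0.6089, -0.1834, 0.069]
286,54 [-1.41, 1.78, 0.0] -> [0.6164, -0.1826, 0.069]
294,54 [-1.73, 2.46, 0.0] -> [0.6237, -0.1808, 0.069]
302,54 [-1.95, 3.18, 0.0] -> [0.6307, -0.178, 0.069]
meas (np.float64(263.2485811321446), np.float64(56.27154462954655)) [ 0.5946 -0.1842  0.0701] [-0.1088 -0.1951 -0.615 ]
```

View pics/s2.png

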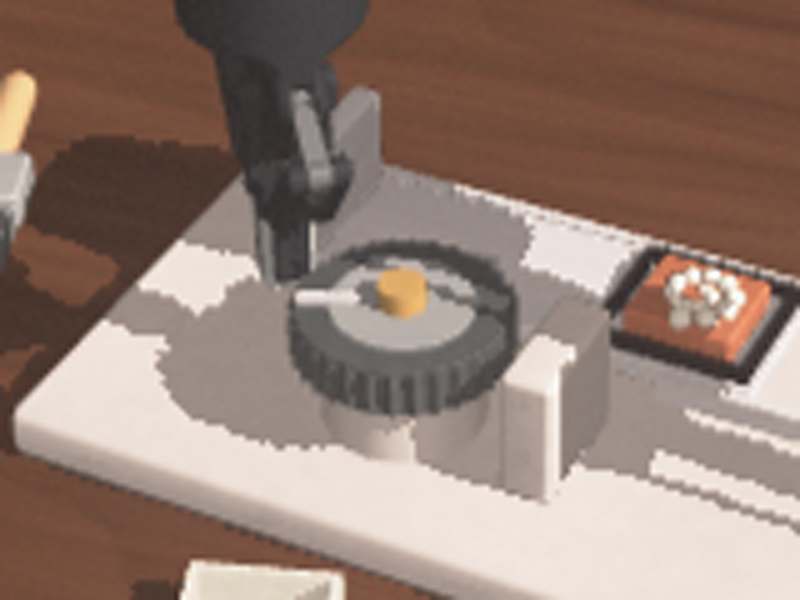

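The mark is at (325,297) in the crop, so the ring is at about 660° with 60° left.

move_arm --pt "0 0 0 -0.51 0.58 0 -1" --pt "0 0 0 -1.0 1.15 0 -1" --pt "0 0 0 -1.41 1.78 0 -1" --pt "0 0 0 -1.73 2.46 0 -1" --pt "0 0 0 -1.95 3.18 0 -1"

```text
time_s: 14.05
position: [0.6309, -0.1799, 0.0701]
tool_rot: [[-0.624, 0.781, 0.002], [0.781, 0.624, -0.003], [-0.004, 0.0, -1.0]]
ft_force: [2.0, -5.1, -0.4]
grip_width: 0.0001
gripper_force: 2.2
```

```bash
python3 mark.py;python3 rows.py .6307 -.1780 .069 306,54 310,54 314,54 318,54 322,54 326,54 330,54
```

```text
mark 0.94 [298.5, 252.5] (np.float64(351.8260796959581), np.float64(46.12411509154174))
306,54 [-0.08, 0.37, 0.0] -> [0.6341, -0.1763, 0.069]
310,54 [-0.12, 0.74, 0.0] -> [0.6373, -0.1743, 0.069]
314,54 [-0.14, 1.12, 0.0] -> [0.6403, -0.1721, 0.069]
318,54 [-0.14, 1.5, 0.0] -> [0.6432, -0.1697, 0.069]
322,54 [-0.1, 1.87, 0.0] -> [0.646, -0.1671, 0.069]
326,54 [-0.04, 2.25, 0.0] -> [0.6485, -0.1643, 0.069]
330,54 [0.04, 2.61, 0.0] -> [0.6508, -0.1613, 0.069]
meas (np.float64(302.171443326036), np.float64(55.397115929362116)) [ 0.6315 -0.1792  0.0701] [ 2.1455 -4.1892  0.0625]
```

```bash
cat > ang.py <<'E'
from plan import *
p=env.get_image("scene")
def prof(g,r):
    a=np.arange(-40,40,1.0); m=np.array([[*rim(x,r),.0825] for x in a]); px=np.array([proj(p,q) for q in m],np.float32)
    v=cv2.remap(g,px[:,0].reshape(1,-1),px[:,1].reshape(1,-1),cv2.INTER_LINEAR)[0].astype(float)
    w=np.clip(v-np.median(v)-25,0,None); return (a*w).sum()/w.sum(), w.max()
for n,c in [("start",cv2.cvtColor(cv2.imread("pics/scene0.png"),cv2.COLOR_BGR2RGB)),("now",p["color"])]:
    g=cv2.cvtColor(c,cv2.COLOR_RGB2GRAY); print(n,[prof(g,r) for r in (.036,.039,.042)])
E
python3 ang.py
```

```text
start [(np.float64(0.2155688622754491), np.float64(101.0)), (np.float64(-0.0978494623655914), np.float64(102.0)), (np.float64(0.8292282430213465), np.float64(87.0))]
now [(np.float64(-17.785774767146485), np.float64(105.0)), (np.float64(-17.494136043784206), np.float64(109.0)), (np.float64(-16.360347322720695), np.float64(81.0))]
```

move_arm --pt "0 0 0 -0.08 0.37 0 -1" --pt "0 0 0 -0.12 0.74 0 -1" --pt "0 0 0 -0.14 1.12 0 -1" --pt "0 0 0 -0.14 1.4 0 -1"

```text
time_s: 14.6
position: [0.643, -0.1721, 0.0702]
tool_rot: [[-0.624, 0.781, 0.004], [0.781, 0.624, -0.003], [-0.005, 0.001, -1.0]]
ft_force: [4.4, -5.8, -1.7]
grip_width: -0.0003
gripper_force: 3.7
```

```bash
python3 ang.py;python3 rows.py .6425 -.1703 .069 319,54 321,54 323,54
```

```text
start [(np.float64(0.2155688622754491), np.float64(101.0)), (np.float64(-0.0978494623655914), np.float64(102.0)), (np.float64(0.8292282430213465), np.float64(87.0))]
now [(np.float64(-0.5422177009155646), np.float64(102.0)), (np.float64(-0.824235807860262), np.float64(103.0)), (np.float64(-0.12280701754385964), np.float64(80.0))]
319,54 [0.01, 0.19, 0.0] -> [0.6439, -0.1691, 0.069]
321,54 [0.02, 0.38, 0.0] -> [0.6453, -0.1678, 0.069]
323,54 [0.05, 0.56, 0.0] -> [0.6466, -0.1664, 0.069]
meas (np.float64(316.6184584134971), np.float64(55.69465744132396)) [ 0.6434 -0.1718  0.0703] [ 3.7965 -7.0205 -1.5024]
```

The ring is within 1° of two full turns. I'll retreat and go behind the push plate.

Run:
```python
from plan import *
O=np.array([.5757,-.0052]); s=env.observe(); R=np.array(s["tool_rot"]); R[:,2]=[0,0,-1];R[2,:2]=0
b=np.array([.6425,-.1703,.069])
for X in [[*rim(317,.072),.069],[*rim(317,.08),.10],[*(O+loc([.0,-.235])),.12],[*(O+loc([-.058,-.265])),.12],[*(O+loc([-.058,-.245])),.067],[*(O+loc([-.058,-.125])),.067]]:
    print(np.round(X,4),to_tool(b,R,X).round(2))
print("unit +y in tool",(R.T@[*loc([0,1]),0]).round(3), "unit x",(R.T@[*loc([1,0]),0]).round(3))
```

```text
[ 0.6543 -0.184   0.069 ] [-1.8   0.07  0.  ]
[ 0.6595 -0.19    0.1   ] [-2.6  0.1 -3.1]
[ 0.55   -0.2388  0.12  ] [  0.43 -11.5   -5.1 ]
[ 0.4891 -0.2623  0.12  ] [  2.4  -17.72  -5.1 ]
[ 0.4913 -0.2424  0.067 ] [  3.81 -16.31   0.2 ]
[ 0.5044 -0.1231  0.067 ] [12.31 -7.84  0.2 ]
unit +y in tool [0.708 0.706 0.   ] unit x [-0.706  0.708  0.   ]
```

move_arm --pt "0 0 0 -0.9 -0.1 0 -1" --pt "0 0 0 -1.8 -0.1 0 -1" --pt "0 0 0 -2.2 -0.2 -3.5 -1" --pt "0 0 0 -2.2 -0.2 -5 -1"

```text
time_s: 15.05
position: [0.655, -0.1902, 0.1217]
tool_rot: [[-0.624, 0.781, 0.003], [0.781, 0.624, -0.001], [-0.002, 0.001, -1.0]]
ft_force: [1.1, 0.0, 0.2]
grip_width: 0.0006
gripper_force: 0.0
```

```bash
python3 ang.py|tail -1; python3 rows.py .6425 -.1703 .069
```

```text
now [(np.float64(-0.5272177419354839), np.float64(103.0)), (np.float64(-0.22317596566523606), np.float64(103.0)), (np.float64(0.04060913705583756), np.float64(80.0))]
meas (np.float64(314.65773372762476), np.float64(77.64978944813006)) [ 0.6555 -0.1903  0.1238] [ 0.6161 -0.0593  2.3586]
```

move_arm --pt "0 0 0 0.9 -3.8 0 -1" --pt "0 0 0 1.8 -7.6 0 -1" --pt "0 0 0 2.7 -11.4 0 -1" --pt "0 0 0 3.6 -14.5 0 -1" --pt "0 0 0 4.6 -17.5 0 -1"

```text
time_s: 15.6
position: [0.4871, -0.263, 0.1189]
tool_rot: [[-0.624, 0.781, -0.001], [0.781, 0.624, 0.001], [0.001, 0.0, -1.0]]
ft_force: [-0.0, 0.7, 0.2]
grip_width: -0.0001
gripper_force: 0.0
```

Run:
```python
from plan import *
O=np.array([.5757,-.0052])
p=env.get_image("top"); save(p,"t2.png",cv2.resize(p["color"][170:320,230:420],None,fx=4,fy=4,interpolation=cv2.INTER_CUBIC))
for k in ["push_plate","bar_tip"]:
  for n in ["scene","top"]:
    q=env.get_image(n)
    for r in env.tip_of(k,q)[:1]:
        X=atz(q,r["pixel"],.067 if k[0]=="p" else .054)[:2]-O; c,s=np.cos(TH),np.sin(TH); print(k,n,r["conf"],c*X[0]+s*X[1],-s*X[0]+c*X[1])
print(env.observe()["position"])
```

```text
push_plate scene 0.69 -0.03251862459546116 -0.20172606821002914
push_plate top 0.98 -0.053209866196126394 -0.20988458312108607
bar_tip scene 0.54 -0.031268538184824037 -0.11725843902413853
bar_tip top 0.65 -0.03934942750291426 -0.11492194641885732
[ 0.4892 -0.262   0.1191]
```

View pics/t2.png

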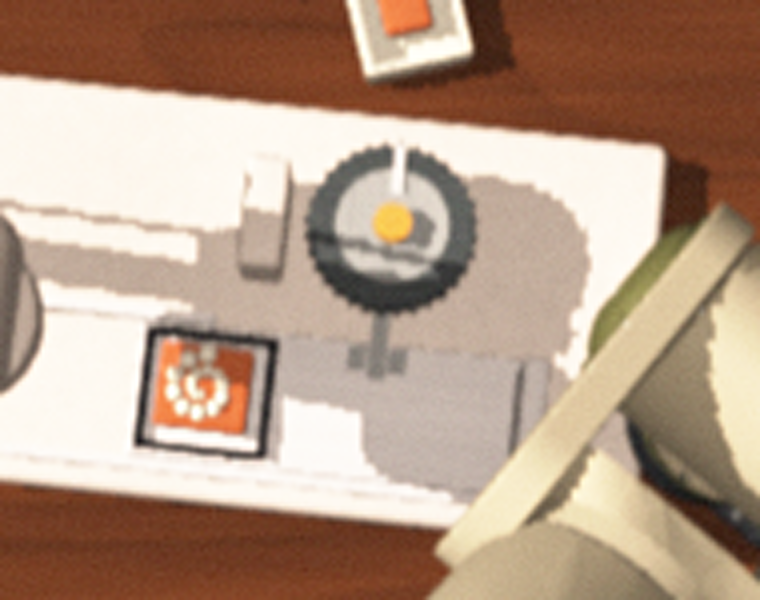

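The mark (400,165) points at +x again, and the plate (530,400) has not moved. I'll lower the tip behind it and push.

move_arm --pt "0 0 0 0 0 2.6 -1" --pt "0 0 0 0 0 5.2 -1" --pt "0 0 0 0.7 0.7 5.2 -1" --pt "0 0 0 1.4 1.4 5.2 -1" --pt "0 0 0 2 2 5.2 -1"

```text
time_s: 16.55
position: [0.4924, -0.2334, 0.0686]
tool_rot: [[-0.625, 0.78, 0.002], [0.78, 0.625, -0.001], [-0.002, 0.001, -1.0]]
ft_force: [-0.0, 0.8, 0.9]
grip_width: 0.0006
gripper_force: 0.0
```

move_arm --pt "0 0 0 0.3 0.3 0 -1" --pt "0 0 0 0.6 0.6 0 -1" --pt "0 0 0 0.9 0.9 0 -1" --pt "0 0 0 1.2 1.2 0 -1" --pt "0 0 0 1.5 1.5 0 -1"

```text
time_s: 17.05
position: [0.4941, -0.2134, 0.0676]
tool_rot: [[-0.624, 0.781, 0.001], [0.781, 0.624, -0.001], [-0.001, -0.0, -1.0]]
ft_force: [-0.6, -0.7, 1.4]
grip_width: -0.0001
gripper_force: 0.9
```

move_arm --pt "0 0 0 0.35 0.35 0 -1" --pt "0 0 0 0.7 0.7 0 -1" --pt "0 0 0 1.05 1.05 0 -1" --pt "0 0 0 1.4 1.4 0 -1" --pt "0 0 0 1.75 1.75 0 -1"

```text
time_s: 17.55
position: [0.4969, -0.1883, 0.0674]
tool_rot: [[-0.625, 0.781, 0.0], [0.781, 0.625, -0.0], [-0.0, 0.0, -1.0]]
ft_force: [1.7, -1.3, 0.6]
grip_width: 0.0003
gripper_force: 0.9
```

```bash
cat > sl.py <<'E'
from plan import *
O=np.array([.5757,-.0052])
def lc(X): X=np.array(X)[:2]-O; c,s=np.cos(TH),np.sin(TH); return c*X[0]+s*X[1],-s*X[0]+c*X[1]
q=env.get_image("scene")
for k,z in [("push_plate",.067),("recess",.037),("fossil",.037)]:
    for r in env.tip_of(k,q)[:1]: print(k,r["conf"],lc(atz(q,r["pixel"],z)))
s=env.observe(); print("tcp",lc(s["position"]),s["position"][2],s["ft_force"],s["gripper_force"])
import sys
if len(sys.argv)>1: save(q,sys.argv[1],cv2.resize(q["color"][180:320,220:440],None,fx=3.6,fy=3.6,interpolation=cv2.INTER_CUBIC))
E
python3 sl.py; python3 ang.py|tail -1
```

```text
push_plate 0.8 (np.float64(-0.04514687324141144), np.float64(-0.18030404088913898))
recess 0.59 (np.float64(-0.043313477906719154), np.float64(0.006880443419447234))
fossil 0.86 (np.float64(-0.052050354397421304), np.float64(-0.0006959521460142282))
tcp (np.float64(-0.058803577686966924), np.float64(-0.19055064189936122)) 0.06709492245580584 [-0.547   0.5159 -0.0695] 0.0
now [(np.float64(-0.5157041540020263), np.float64(102.0)), (np.float64(-0.22198275862068967), np.float64(103.0)), (np.float64(0.06689536878216124), np.float64(79.0))]
```

move_arm --pt "0 0 0 0.35 0.35 0 -1" --pt "0 0 0 0.7 0.7 0 -1" --pt "0 0 0 1.05 1.05 0 -1" --pt "0 0 0 1.4 1.4 0 -1" --pt "0 0 0 1.75 1.75 0 -1"

```text
time_s: 18.3
position: [0.4995, -0.1635, 0.0673]
tool_rot: [[-0.625, 0.781, -0.0], [0.781, 0.625, 0.0], [0.0, -0.0, -1.0]]
ft_force: [0.0, -2.2, -1.2]
grip_width: 0.0
gripper_force: 0.9
```

move_arm --pt "0 0 0 0.35 0.35 0 -1" --pt "0 0 0 0.7 0.7 0 -1" --pt "0 0 0 1.05 1.05 0 -1" --pt "0 0 0 1.3 1.3 0 -1" --pt "0 0 0 1.55 1.55 0 -1"

```text
time_s: 18.8
position: [0.502, -0.142, 0.0674]
tool_rot: [[-0.625, 0.781, 0.0], [0.781, 0.625, -0.0], [-0.0, 0.0, -1.0]]
ft_force: [0.7, -1.5, -1.0]
grip_width: -0.0001
gripper_force: 0.8
```

```bash
python3 sl.py s4.png
```

```text
push_plate 0.62 (np.float64(-0.03849578360013431), np.float64(-0.1289613051330293))
recess 0.96 (np.float64(-0.05752127659357901), np.float64(0.04923530788360449))
fossil 0.74 (np.float64(-0.05086296606560886), np.float64(0.05370491602164247))
tcp (np.float64(-0.0584934312106029), np.float64(-0.14409499956289934)) 0.06735441543676098 [-1.083   0.2732  0.1709] 0.0
```

View pics/s4.png

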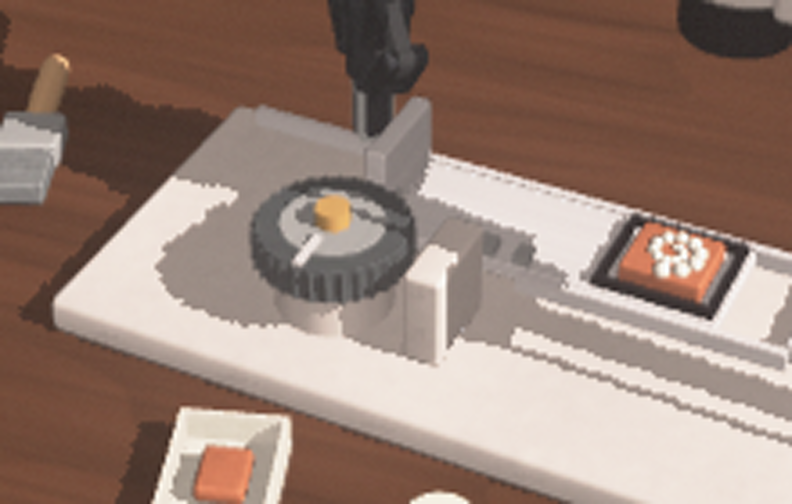

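The slide moves freely: the plate is at (400,150) and the fossil at (680,255) is still in its recess. I'll do the rest slower.

move_arm --pt "0 0 0 0.25 0.25 0 -1" --pt "0 0 0 0.5 0.5 0 -1" --pt "0 0 0 0.75 0.75 0 -1" --pt "0 0 0 1.0 1.0 0 -1" --pt "0 0 0 1.25 1.25 0 -1"

```text
time_s: 19.5
position: [0.5039, -0.1244, 0.0673]
tool_rot: [[-0.625, 0.781, 0.0], [0.781, 0.625, -0.0], [-0.0, 0.0, -1.0]]
ft_force: [0.5, -1.9, -0.7]
grip_width: 0.0002
gripper_force: 0.9
```

move_arm --pt "0 0 0 0.1 0.1 0 -1" --pt "0 0 0 0.2 0.2 0 -1" --pt "0 0 0 0.3 0.3 0 -1" --pt "0 0 0 0.4 0.4 0 -1" --pt "0 0 0 0.5 0.5 0 -1"

```text
time_s: 20.0
position: [0.5047, -0.1193, 0.0675]
tool_rot: [[-0.625, 0.781, 0.0], [0.781, 0.625, -0.004], [-0.003, -0.002, -1.0]]
ft_force: [-3.4, -16.1, -0.7]
grip_width: -0.0002
gripper_force: 8.1
```

```bash
python3 sl.py; python3 ang.py|tail -1
python3 - <<'E'
from sl import lc
from plan import *
q=env.get_image("scene")
for r in env.tip_of("lens_point",q)[:1]: print("lens",r["conf"],lc(atz(q,r["pixel"],.037)))
E
```

```text
push_plate 0.76 (np.float64(-0.04373085175355028), np.float64(-0.10595719592513164))
recess 0.6 (np.float64(-0.05363720017141993), np.float64(0.07022552668811895))
fossil 0.78 (np.float64(-0.054856026803771926), np.float64(0.06745723190338461))
tcp (np.float64(-0.05814956778138492), np.float64(-0.12138362037135973)) 0.06748929216848569 [ -2.4169 -11.2139  -1.0943] 6.0325205605477095
now [(np.float64(-0.5385395537525355), np.float64(102.0)), (np.float64(-0.2420042643923241), np.float64(104.0)), (np.float64(0.03945111492281304), np.float64(79.0))]
push_plate 0.89 (np.float64(-0.04698881689877084), np.float64(-0.11099408164662967))
recess 0.8 (np.float64(-0.05026382887660741), np.float64(0.06920243971084983))
fossil 0.69 (np.float64(-0.046601646749147546), np.float64(0.06528406282721062))
tcp (np.float64(-0.05815467027210981), np.float64(-0.12138726545026075)) 0.06745985306962811 [ -1.7332 -11.4311  -1.3515] 5.987680898979306
lens 0.9 (np.float64(-0.0450888972408988), np.float64(0.06964508158931466))
```

The recess is under the lens point and the plate is firm against its stop. I'll back off and lift clear.

move_arm --pt "0 0 0 -0.5 -0.5 0 -1" --pt "0 0 0 -1.5 -1.5 0 -1" --pt "0 0 0 -3 -3 0 -1" --pt "0 0 0 -4.5 -4.5 -2.5 -1" --pt "0 0 0 -4.5 -4.5 -6 -1"

```text
time_s: 21.05
position: [0.4965, -0.1831, 0.1267]
tool_rot: [[-0.623, 0.783, -0.003], [0.783, 0.623, 0.002], [0.004, -0.001, -1.0]]
ft_force: [-0.1, 0.6, -0.0]
grip_width: -0.0
gripper_force: 0.0
```

```bash
python3 sl.py s5.png; python3 ang.py|tail -1
```

```text
push_plate 0.62 (np.float64(-0.05005134447417614), np.float64(-0.10793855532208153))
recess 0.88 (np.float64(-0.0542220430171226), np.float64(0.069172704428749))
fossil 0.88 (np.float64(-0.05547372187140133), np.float64(0.0687568073848296))
tcp (np.float64(-0.058540870551560695), np.float64(-0.1836281257441371)) 0.1275681883471869 [-0.474  -0.5092  0.6938] 0.0
now [(np.float64(-0.52079107505071), np.float64(101.5)), (np.float64(-0.24618736383442266), np.float64(103.0)), (np.float64(0.0378657487091222), np.float64(79.0))]
```

View pics/s5.png

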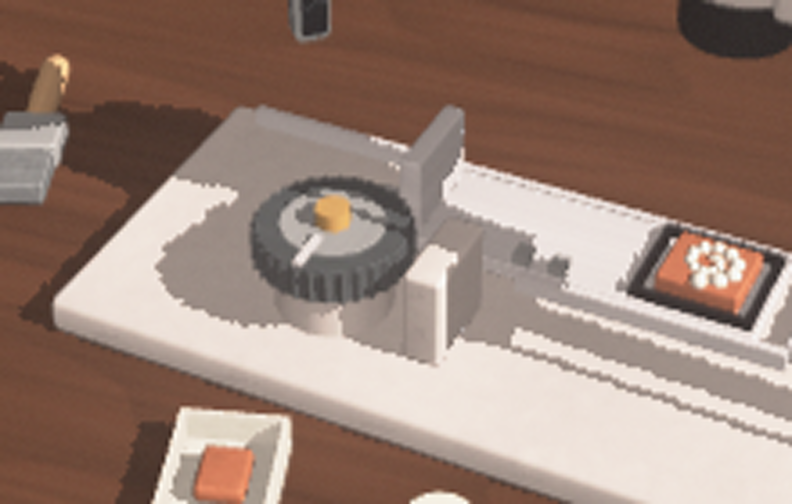

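The gripper is clear at (310,15). The ring mark is at (308,248), its starting place, and the fossil at (715,265) sits in its recess at the stop. Handing in.

```bash
python3 -c "
from rig import env
print(env.close_job())"
```

```text
the job is handed in; nothing more can be done
None
```

I rolled the ring two full turns anticlockwise (the mark is within about 1° of its start), then pushed the slide to its stop. The recess with the fossil is at the lens point to within the camera's accuracy, the arm is clear, and the job is handed in; no verdict was returned.

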